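# Unpin the gate of a board-holding jig

### The arm

A 6-joint arm with a two-finger parallel gripper is mounted at the origin on a cart in front of the work surface, level with it; the furniture and walls round the work are solid. World frame = base frame: x ahead of the robot, y to its left, z up, the work surface at z = 0. Lengths are in m, angles in rad, forces in N, time in s.
With the tool pointing down it reaches from about 0.35 to 0.725 m from the base axis. Payload 6 kg.
Tool frame: the origin (TCP) lies on the front face of the gripper's body, between the roots of the fingers; the fingertips stand 73 mm ahead of it and the grasp point (between the pads) lies 54 mm ahead of it; z points along the fingers, y is the line along which they close (so a half turn about z gives the same grasp; the last joint's range is limited). The gripper opens to 85 mm and grips with 20 to 120 N. Pads are 22 mm wide; open, the fingers measure 114 mm over their backs; the gripper's body (76 mm by 85 mm) begins 54 mm behind the grasp point. The pads swing forward as they close: fully open they stand 13 mm farther back than shut.
Start: joints at [-0.937, 0.04, 0.085, 0, -1.615, -0.334], TCP at [0.177, -0.573, 0.304] pointing down, gripper open.
Joint ranges: [-2.56, 2.56], [-1.29, 2.01], [-1.08, 1.49], [-3.29, 1.98], [-2.81, -0.18], [-2.99, 2.99]. Speed limits (rad/s): [2.57, 2.57, 3.01, 3.14, 3.14, 3.14].

### API

Orientations are given as a 3x3 rotation matrix whose columns are the frame's x, y, z axes.
In Python, from workcell import env, cams, models gives the robot as it stands.
- The arm moves only by the tool move_arm, never from a script. Its argument "plan" is a list of rows, each a list of 5 numbers: the shift along the tool's x, y, z in mm, then the turn about the tool's z in rad, then the finger opening in mm, from 0 to 85.4. In form: [[x, y, z, turn, hand], ...]. A call has 1 to 12 rows; each row is the pose to reach, as a shift and turn from the pose commanded when the call began, along the tool's axes at that moment; what a row does not reach only later rows make up. A row lasts 1/12 s, in which the tool goes at most 41.7 mm and 7.16 degrees, less where a joint would pass 70% of its speed; a pose out of reach is approached as far as the arm can. A call with a gripper value outside its range is refused whole. The fingers move at their own pace and stop on an object; "squeeze" is the grip in N (left out, the last holds). Time passes only in rows, so rows that repeat a pose let the fingers close. It gives the time, the measured TCP pose, the force, the opening and the grip force at its end, in the units of the state.
- env.get_obs(): the state, without advancing time (a new reading comes with each control period).
- cams.get_image(name): name is "side" or "top"; returns the picture (480x640x3 uint8, red, green, blue); there is no depth.
- cams.get_calibration(name): a dict with "fov_y" (degrees; the focal length in pixels is half the picture's height over the tangent of half this angle, whatever the lens; pixels are square), "cx", "cy" (the principal point, pixels), "rvec" (rotation vector, rad) and "tvec" (3), from world to camera coordinates, as OpenCV has them. Camera axes: x right, y down, z forward; pixel columns grow to the right and rows downward; lengths in m; the calibration is good to about 2 mm. A picture is of the moment at which its call begins. get_calibration takes no time and is no camera call.
- env.sign_off(): hands the job in; it is judged then, once.
Trained networks look in the newest picture that a camera, given by its name, has taken for a name from the list of things; names that differ only in an ending like _2 or _b are one class to them, and where a whole thing is asked for, a point or a joint stands for the part that bears it (a point fixed in the world has none). Each returns a list of dicts, best first, with "conf" (0 to 1); they miss things now and then, are a little off and sometimes report something else, mostly with a low value. They report only what shows in the picture. A call takes as long as a camera call.
- models.silhouettes(label, camera): "mask" (480x640 bool, what is visible of it).
- models.landmark_of(label, camera): "location" ([x, y, z] in m, in world coordinates, good to about 4 mm: a listed point, or the origin of a listed thing).
The state is a dict: "t": time; "q": joint angles; "joint_velocities": joint speeds; "tau": joint torques, N m; "tool_pos": TCP position; "tcp_rot": TCP orientation; "force": force on the tool from outside, world axes, zero at the start; "torque": the same for the moment, N m; "gripper_width": finger opening in m; "gripper_force": force on a finger pad.
Only numpy, scipy, OpenCV 4.12 (cv2) and the standard library are available. Lean on these libraries where they do the work, as an engineer would, in place of code of your own. Each camera call takes 0.05 s, during which the arm holds its last target. There are 200 camera calls.

### The job

Unlock the board-holding jig: draw the locking pin straight up out of the clevis and park it in the side notch of the bracket next to it, with its thin neck in the notch and its collar sitting down flat behind the two small lips, and let go of it. Only then swing the gate bar fully open to its stop, away from the robot. Leave the circuit board in its nest and do not disturb the other things on the bench.

Things in the scene. Friction and masses are not known exactly. Their poses are not given: they have to be found in the camera images.
- jig: Holding jig fixed to the bench: aluminium base 110 (x) x 220 (y) x 14 mm, a circuit board in a low grey nest at its middle. Origin: centre of its underside. Upright hinge axis of the gate bar at x 0, y +75 mm; clevis at x 0, y -75 mm. All of the jig but the pin and the gate's post is at most 82 mm high.
- clevis_top (a point): Centre of the mouth of the clevis's upright 18 mm bore, on its top face 78 mm above the bench. The clevis is two steel lugs, one above the other, 40 (x) x 36 (y) mm, with a backing plate on the -y side; the end of the gate bar lies between them.
- park_bracket: Separate steel bracket fixed to the bench beside the clevis (-y side). Origin: on its underside, right under the notch seat. Level top plate 7 mm thick, upper face 90 mm above the bench, x -32 to +35, y -26 to +26 mm, on a post at x +17 to +35 mm. Notch: straight slot along x, 12 mm wide, open at the plate's -x end between two rounded prongs.
- notch_seat (a point): Where the centre of the underside of the pin's collar rests when parked: on the plate's upper face, on the notch's centre line, 90 mm above the bench. Axes as the bracket's: the mouth is toward -x, the slot ends 6 mm past the seat at +x. A lip 4 mm high stands on each prong at x -22 to -17 mm.
- pin: Loose upright steel pin, ~0.12 kg. Origin: centre of the underside of its collar (28 mm dia., 5 mm thick). Above the collar a dark knob 22 mm dia., 40 mm tall; below it a neck 9 mm dia., 20 mm long, then a shank 16 mm dia., 40 mm long. Starts in the clevis, collar on top; slides freely, out after 60 mm. Only the neck fits the notch: enter from the side, collar above the lips, then lower.
- pin_knob (a point): Point on the pin's axis 28 mm above the underside of its collar, the height to grip the knob.
- gate (a joint): Angle of the gate bar about its upright hinge: 0 closed (the bar lies along the jig's -y from hinge to clevis), positive as it swings anticlockwise seen from above, the free end going toward the jig's +x; it meets a small dark stop block at 1.6 rad. A slightly stiff hinge (0.08 N m): it stays where it is left.
- gate_post (a point): Point on the axis of the upright round post (14 mm dia.) on the gate bar, 75 mm from the hinge axis, 92 mm above the bench. The post's top is 112 mm and the bar's top face 64 mm above the bench.
- board: Green circuit board 60 x 85 x 15 mm lying in the jig's nest under the bar. Origin: centre of its underside.
- tape: Roll of black tape, 62 mm dia., 18 mm high, on the bench. Origin: centre of its underside.
- pliers: Orange-handled pliers, 150 x 59 x 13 mm, lying on the bench. Origin: centre of its underside.
- spanner: Spanner, 134 x 26 x 10 mm, lying on the bench behind the jig. Origin: centre of its underside.

How it is judged:
On the way, in this order (a step that is already met when the one before it is completed fails the run):
1. the pin is drawn up out of the clevis while the gate is still closed (z of pin in the frame of jig above 0.136 m and value of joint gate below 0.1 rad), for 0.1 s.
2. the pin is parked in the notch and released, the gate still closed (horizontal distance between pin and notch_seat below 0.005 m and z of pin in the frame of notch_seat between -0.002 and 0.002 m and angle between pin's own z axis and vertical below 0.06 rad and contact force between the fingers and pin below 0.1 N and value of joint gate below 0.15 rad), for 0.2 s.
3. the gate is swung open to its stop (value of joint gate above 1.45 rad), for 0.2 s.
At the end, for the whole second after the job is handed in: The pin stands in the bracket's notch at rest, collar flat on the plate behind the lips (centre within 5 mm of the seat, height within 2 mm, upright within 0.06 rad); the gate is open past 1.45 rad of its 1.6 and at rest; the board is within 12 mm of where it lay (horizontal distance between pin and notch_seat below 0.005 m and z of pin in the frame of notch_seat between -0.002 and 0.002 m and angle between pin's own z axis and vertical below 0.06 rad and linear speed of pin below 0.01 m/s and value of joint gate above 1.45 rad and velocity of joint gate below 0.05 rad/s and distance of board from where it was at the start of the episode below 0.012 m); the robot touches nothing.
It fails at once if the circuit board is shifted in or lifted from its nest by more than 15 mm (distance of board from where it was at the start of the episode above 0.015 m).
It fails at once if the tape, pliers or spanner is moved by more than 30 mm (distance of any of tape, pliers, spanner from where it was at the start of the episode above 0.03 m).
It also fails if it takes over 54 s, if anything falls off the work surface, if the arm or the gripper's body presses on something with over 40 N, if the wrist force passes 120 N, or if a joint passes its speed limit or range.

## Working session

There is one attempt and no reset: what is moved stays moved. The work goes in short steps, Python scripts to look and compute and a tool call to move; the robot and the scene stay as the last step left them, time stands still between calls to the robot, and variables do not carry over. Pictures are saved under pics/ and viewed, at most 10 in all, crops included, and the job is handed in when it is done.

Besides the shell and the picture viewer there is one more tool, called after "Call:" as name([rows], argument=value, ...), one row to a line, values as JSON. move_arm: Moves the arm, as the interface text tells. Its arguments: {"type":"object","properties":{"plan":{"type":"array"},"squeeze":{"type":"number"}},"required":["plan"]}

```bash
mkdir -p pics; cat > h.py <<'E'
import numpy as np, cv2
from workcell import env, cams, models
def P(cam):
    c=cams.get_calibration(cam); f=240/np.tan(np.radians(c["fov_y"])/2)
    K=np.array([[f,0,c["cx"]],[0,f,c["cy"]],[0,0,1.]])
    return K,np.array(c["rvec"],float),np.array(c["tvec"],float)
def proj(cam,X):
    K,r,t=P(cam); return cv2.projectPoints(np.atleast_2d(np.array(X,float)),r,t,K,None)[0].reshape(-1,2)
def onplane(cam,uv,z):
    K,r,t=P(cam); R=cv2.Rodrigues(r)[0]; C=-R.T@t; d=R.T@np.linalg.inv(K)@np.array([*uv,1.])
    return C+d*(z-C[2])/d[2]
def tri(u1,u2,a="side",b="top"):
    Ms=[]
    for c in(a,b):
        K,r,t=P(c); Ms.append(K@np.c_[cv2.Rodrigues(r)[0],t])
    X=cv2.triangulatePoints(Ms[0],Ms[1],np.array(u1,float).reshape(2,1),np.array(u2,float).reshape(2,1)).ravel()
    return X[:3]/X[3]
E
python3 - <<'E'
from h import *
np.set_printoptions(precision=4,suppress=True)
o=env.get_obs(); print(o["t"],o["tool_pos"],o["tcp_rot"],o["gripper_width"])
for c in("side","top"):
    cv2.imwrite(f"pics/{c}0.png",cams.get_image(c)[:,:,::-1])
    K,r,t=P(c); print(c,K[0,0],-cv2.Rodrigues(r)[0].T@t)
    for n in("jig","clevis_top","park_bracket","notch_seat","pin","pin_knob","gate_post","board"):
        print(n,[(np.array(d["location"]).round(4),round(d["conf"],2)) for d in models.landmark_of(n,c)[:2]])
E
```

```text
0.0 [ 0.1772 -0.573   0.3028] [[-0.9554 -0.2953 -0.0007]
 [-0.2953  0.9554  0.0017]
 [ 0.0001  0.0018 -1.    ]] 0.08556817638822727
side 509.5420995263231 [0.0699 0.8913 0.7495]
jig [(array([0.5225, 0.1072, 0.0018]), 0.78), (array([0.7413, 0.006 , 0.0011]), 0.19)]
clevis_top [(array([0.5234, 0.0311, 0.0767]), 0.84)]
park_bracket [(array([ 0.5276, -0.0696, -0.0002]), 0.92), (array([ 0.4285,  0.352 , -0.0017]), 0.39)]
notch_seat [(array([ 0.5246, -0.0718,  0.0904]), 0.71)]
pin [(array([0.5241, 0.0303, 0.0761]), 0.72), (array([ 0.5258, -0.0713,  0.0009]), 0.56)]
pin_knob [(array([0.5271, 0.0284, 0.1073]), 0.7)]
gate_post [(array([0.5216, 0.1071, 0.0945]), 0.71)]
board [(array([0.5217, 0.1037, 0.0267]), 0.56)]
top 588.766120435965 [0.4731 0.0341 1.3711]
jig [(array([ 0.521,  0.103, -0.001]), 0.77)]
clevis_top [(array([0.5228, 0.0306, 0.0827]), 0.87)]
park_bracket [(array([ 0.5274, -0.0759,  0.0018]), 0.87)]
notch_seat [(array([ 0.5303, -0.0694,  0.0915]), 0.56)]
pin [(array([0.5256, 0.0327, 0.0795]), 0.63)]
pin_knob [(array([0.5267, 0.0285, 0.106 ]), 0.42)]
gate_post [(array([0.5217, 0.1033, 0.0909]), 0.88)]
board [(array([0.5177, 0.1038, 0.0243]), 0.63)]
```

View pics/top0.png

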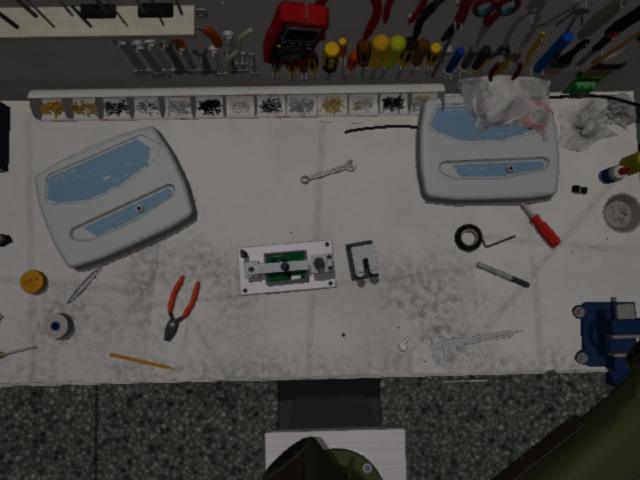

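View pics/side0.png

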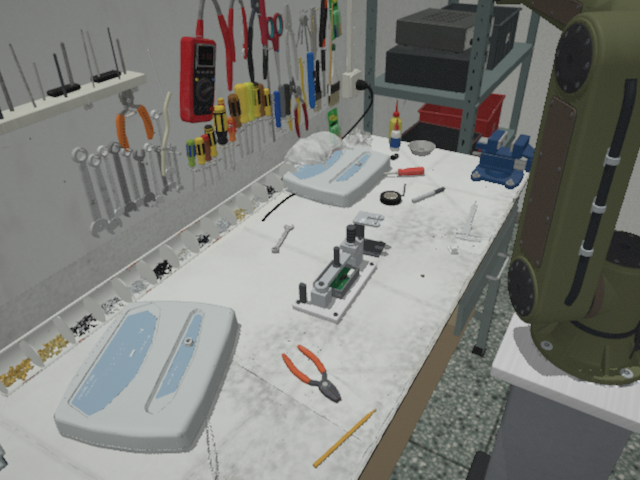

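Top view: jig centred near (287,267), pin at about (320,262), bracket at (363,260) with its notch open downward (toward the robot). Side view: pin knob near (351,232), bracket plate near (370,220). I'll zoom in on both for accuracy.

```bash
python3 - <<'E'
from h import *
t=cv2.imread("pics/top0.png")[225:305,230:390]; s=cv2.imread("pics/side0.png")[205:325,285:395]
cv2.imwrite("pics/topz.png",cv2.resize(t,None,fx=5,fy=5,interpolation=cv2.INTER_CUBIC))
cv2.imwrite("pics/sidez.png",cv2.resize(s,None,fx=5,fy=5,interpolation=cv2.INTER_CUBIC))
E
```

```text
(no output)
```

View pics/topz.png

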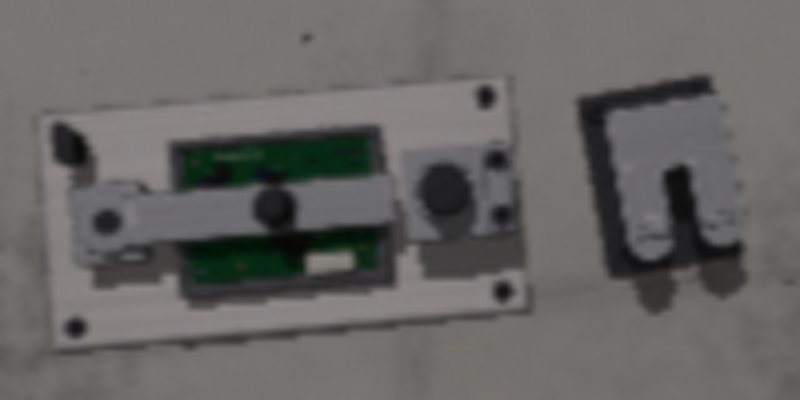

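View pics/sidez.png

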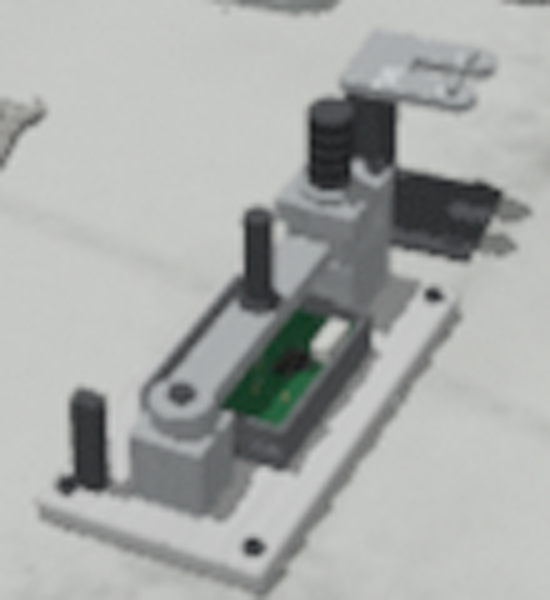

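Zoomed top: knob top at (445,190), jig rotated about 4–5°, notch end at (679,165) with its mouth down at about (688,250), bracket turned about 8°. Zoomed side: knob at (330,145), notch tips at (485,70) and (465,97). Next I'll fit poses to the silhouettes.

```bash
cat >> h.py <<'E'
S=4
def render(cam,parts,T):
    m=np.zeros((480*S,640*S),np.uint8)
    for p in parts:
        u=proj(cam,p@T[:3,:3].T+T[:3,3]); h=cv2.convexHull(((u+.5)*S-.5).astype(np.float32)).round().astype(np.int32)
        cv2.fillConvexPoly(m,h,1)
    return cv2.resize(m.astype(np.float32),(640,480),interpolation=cv2.INTER_AREA)
def ext(poly,z0,z1): return np.vstack([np.c_[poly,np.full(len(poly),z)] for z in(z0,z1)])
def circ(r,x=0,y=0,n=32): a=np.linspace(0,2*np.pi,n,False); return np.c_[x+r*np.cos(a),y+r*np.sin(a)]
def rect(x0,x1,y0,y1): return np.array([[x0,y0],[x1,y0],[x1,y1],[x0,y1]],float)
def Tz(x,y,z,w):
    T=np.eye(4); T[:3,:3]=cv2.Rodrigues(np.array([0,0,w],float))[0]; T[:3,3]=x,y,z; return T
def prong(s): return np.vstack([circ(.010,-.022,s*.016),rect(-.022,.035,s*.016-.01,s*.016+.01)])
PLATE=[ext(prong(1),.083,.09),ext(prong(-1),.083,.09),ext(rect(.006,.035,-.026,.026),.083,.09)]
PIN=[ext(circ(.011),.005,.045),ext(circ(.014),0,.005)]
PINFULL=PIN+[ext(circ(.0045),-.02,0),ext(circ(.008),-.06,-.02)]
E
python3 - <<'E'
from h import *
from scipy.optimize import minimize
np.set_printoptions(precision=4,suppress=True)
M={}
for c in("top","side"):
    cams.get_image(c)
    for n in("park_bracket","pin","gate_post","jig"):
        r=models.silhouettes(n,c)
        if r: M[n,c]=r[0]["mask"]; v=np.argwhere(r[0]["mask"]); print(n,c,round(r[0]["conf"],2),len(v),v.min(0),v.max(0))
np.savez("m.npz",**{a+"@"+b:m for (a,b),m in M.items()})
def fit(f,parts,x0,cs,step):
    def cost(x):
        T=f(x); s=0
        for cam,m in cs: r=render(cam,parts,T); s+=np.abs(r-m).sum()/m.sum()
        return s
    best=None
    r=minimize(cost,x0,method="Nelder-Mead",options=dict(initial_simplex=np.vstack([x0]+[np.array(x0)+np.eye(len(x0))[i]*step[i] for i in range(len(x0))]),xatol=1e-5,fatol=1e-5))
    return r.x,r.fun
b=lambda x:Tz(x[0],x[1],0,x[2])
print("plate top",fit(b,PLATE,[.527,-.072,.14],[("top",M["park_bracket","top"])],[.006,.006,.1]))
for z in (0,):
  for cs in (["top"],["side"],["top","side"]):
    x=fit(lambda x:Tz(x[0],x[1],x[2],0) if len(cs)==2 else Tz(x[0],x[1],.078,0),PIN,[.525,.030,.078][:3 if len(cs)==2 else 2],[(c,M["pin",c]) for c in cs],[.005]*3)
    print("pin",cs,x)
# full bracket w/ post
for w in(.018,.026):
  B=PLATE+[ext(rect(.017,.035,-w,w),0,.085)]
  print("br side",w,fit(b,B,[.527,-.072,.14],[("side",M["park_bracket","side"])],[.006,.006,.1]))
E
```

```text
park_bracket top 0.61 1116 [240 345] [281 378]
pin top 0.56 188 [162 306] [179 352]
gate_post top 0.95 666 [260 245] [275 308]
jig top 0.58 3815 [240 237] [293 334]
park_bracket side 0.61 769 [212 353] [257 385]
pin side 0.56 191 [225 345] [246 356]
gate_post side 0.95 663 [247 315] [292 355]
jig side 0.91 3178 [238 293] [322 376]
plate top (array([ 0.5272, -0.0651,  0.1125]), np.float64(0.4140344982078853))
pin ['top'] (array([0.5128, 0.0399]), np.float64(1.7077792553191489))
pin ['side'] (array([0.5239, 0.0299]), np.float64(0.17735602094240838))
pin ['top', 'side'] (array([0.5243, 0.0306, 0.0793]), np.float64(1.8805802328171994))
br side 0.018 (array([ 0.5246, -0.0731,  0.206 ]), np.float64(0.6245123537061118))
br side 0.026 (array([ 0.5238, -0.0728,  0.3638]), np.float64(0.663036410923277))
```

```bash
python3 - <<'E'
from h import *
from scipy.optimize import least_squares
np.set_printoptions(precision=4,suppress=True)
full=lambda p,o:(np.array(p,float)+.5)/5-.5+o
tp=lambda u,v:full((u,v),(230,225)); sd=lambda u,v:full((u,v),(285,205))
obs=[("top",(35,26),tp(607,104)),("top",(6,0),tp(679,166)),("top",(-32,16),tp(650,262)),("top",(-32,-16),tp(722,250)),
("side",(35,26),sd(343,80)),("side",(35,-26),sd(377,33)),("side",(-32,-16),sd(497,64)),("side",(-32,16),sd(477,96))]
def res(x,which,full=False):
    T=Tz(x[0],x[1],x[3] if len(x)>3 else .09,x[2]); o=[]
    for c,p,u in obs:
        if c in which: o.append(proj(c,T[:3,:3]@np.array([p[0]/1e3,p[1]/1e3,0])+T[:3,3])[0]-u)
    return np.ravel(o)
for w,x0 in ((["top"],[.527,-.07,.1]),(["side"],[.527,-.07,.1]),(["top","side"],[.527,-.07,.1]),(["top","side"],[.527,-.07,.1,.09])):
    r=least_squares(res,x0,args=(w,),x_scale=.01); print(w,r.x,r.fun.round(1))
# pin
kt=tp(445,190); ks=sd(331,110)
print("knob top tri",tri(ks,kt), onplane("top",kt,.123),onplane("side",ks,.123))
# jig corners, top face
c=[onplane("top",tp(*p),.014) for p in((42,115),(512,78),(530,312),(55,350))]; print(np.array(c))
m=np.mean(c,0); print("jig ctr",m, "yaw",[np.degrees(np.arctan2(-(a-b)[0],(a-b)[1])) for a,b in((c[0],c[1]),(c[3],c[2]))])
print("post top tri",tri(sd(258,215),tp(273,208)),"hinge",onplane("top",tp(107,221),.08))
E
```

```text
['top'] [ 0.5289 -0.0718  0.0877] [ 0.5  0.7 -0.6  0.2 -0.1 -0.8  0.1 -0. ]
['side'] [ 0.5263 -0.0717  0.1428] [-0.5  0.2 -0.2 -0.7  0.3  0.1  0.4  0.3]
['top', 'side'] [ 0.5279 -0.0719  0.103 ] [ 0.4  1.3 -0.5  0.6  0.3 -0.3  0.4  0.3 -1.2 -0.4 -0.2 -1.1 -0.2  0.2
 -0.6  0.2]
['top', 'side'] [ 0.528  -0.0722  0.1025  0.0892] [ 0.5  1.3 -0.4  0.6  0.3 -0.3  0.5  0.2 -1.2 -0.2 -0.2 -0.9 -0.2  0.4
 -0.6  0.5]
knob top tri [0.5253 0.0297 0.1229] [0.5255 0.0298 0.123 ] [0.525  0.0296 0.123 ]
[[ 0.5684  0.2144  0.014 ]
 [ 0.5812 -0.0026  0.014 ]
 [ 0.4733 -0.0085  0.014 ]
 [ 0.4606  0.2092  0.014 ]]
jig ctr [0.5209 0.1031 0.014 ] yaw [np.float64(3.3737547621845714), np.float64(3.342878112116584)]
post top tri [0.5202 0.1035 0.1116] hinge [0.5168 0.1776 0.08  ]
```

```bash
cat >> h.py <<'E'
def sh(target):
    o=env.get_obs(); return (np.array(o["tcp_rot"]).T@(np.array(target)-o["tool_pos"])*1e3).round(1)
E
python3 - <<'E'
from h import *
print(sh([.5254,.0293,.26]))
E
```

```text
[-510.6  472.8   43.9]
```

Call:
move_arm([
  [-30, 28, 2, 0.02, 85],
  [-60, 55, 4, 0.04, 85],
  [-90, 83, 8, 0.06, 85],
  [-120, 111, 10, 0.08, 85],
  [-150, 139, 13, 0.1, 85],
  [-180, 167, 15, 0.12, 85],
  [-210, 194, 18, 0.14, 85],
  [-240, 222, 21, 0.16, 85],
  [-270, 250, 23, 0.18, 85],
  [-300, 278, 26, 0.2, 85],
  [-330, 306, 28, 0.2, 85],
  [-360, 333, 31, 0.2, 85],
], squeeze=40)

```text
t: 2.4
tool_pos: [0.4233, -0.1467, 0.2735]
tcp_rot: [[-0.995, -0.1, 0.002], [-0.1, 0.995, 0.0], [-0.002, 0.0, -1.0]]
force: [0.8, -0.9, -0.0]
gripper_width: 0.0848
gripper_force: 0.0
```

```bash
python3 - <<'E'
from h import *
print(sh([.5254,.0293,.26]),sh([.5254,.0293,.161]))
E
```

```text
[-119.2  164.9   13.7] [-119.   164.9  112.7]
```

Call:
move_arm([
  [-24, 33, 2, 0, 85],
  [-48, 66, 4, 0, 85],
  [-72, 99, 7, 0, 85],
  [-96, 133, 10, 0, 85],
  [-120, 167, 13, 0, 85],
  [-120, 167, 35, 0, 85],
  [-120, 167, 45, 0, 85],
  [-120, 167, 45, 0, 85],
])

```text
t: 3.07
tool_pos: [0.5244, 0.0293, 0.2246]
tcp_rot: [[-0.995, -0.1, -0.006], [-0.1, 0.995, -0.001], [0.006, -0.001, -1.0]]
force: [-0.6, 0.4, -1.0]
gripper_width: 0.0851
gripper_force: 0.0
```

```bash
python3 - <<'E'
from h import *
print(sh([.5254,.0293,.161]),env.get_obs()["tool_pos"])
E
```

```text
[-1.4 -0.1 63.6] [0.52438125 0.02931908 0.22459624]
```

Call:
move_arm([
  [-1, 0, 20, 0, 85],
  [-1, 0, 40, 0, 85],
  [-1, 0, 55, 0, 85],
  [-1, 0, 63, 0, 85],
  [-1, 0, 63, 0, 85],
  [-1, 0, 63, 0, 10],
  [-1, 0, 63, 0, 10],
  [-1, 0, 63, 0, 10],
  [-1, 0, 63, 0, 10],
  [-1, 0, 63, 0, 10],
  [-1, 0, 63, 0, 10],
], squeeze=40)

```text
t: 3.98
tool_pos: [0.5268, 0.0295, 0.1656]
tcp_rot: [[-0.995, -0.1, 0.001], [-0.1, 0.995, 0.0], [-0.001, 0.0, -1.0]]
force: [-0.4, -0.3, 2.2]
gripper_width: 0.0209
gripper_force: 39.1
```

Call:
move_arm([
  [0, 0, -8, 0, 10],
  [0, 0, -20, 0, 10],
  [0, 0, -35, 0, 10],
  [0, 0, -50, 0, 10],
  [0, 0, -65, 0, 10],
  [0, 0, -80, 0, 10],
  [0, 0, -92, 0, 10],
  [0, 0, -92, 0, 10],
  [0, 0, -92, 0, 10],
  [0, 0, -92, 0, 10],
])

```text
t: 4.82
tool_pos: [0.5263, 0.0295, 0.256]
tcp_rot: [[-0.995, -0.1, -0.001], [-0.1, 0.995, 0.0], [0.001, 0.0, -1.0]]
force: [-0.0, 0.4, -1.0]
gripper_width: 0.0209
gripper_force: 39.3
```

```bash
python3 - <<'E'
from h import *
print(sh([.4733+.0014,-.0774,.2556]),env.get_obs()["tool_pos"],env.get_obs()["gripper_width"])
for c in("top","side"):
    im=cams.get_image(c); cv2.imwrite(f"pics/{c}1.png",im[:,:,::-1])
    for n in("pin","pin_knob"): print(c,n,[(np.array(d["location"]).round(4),round(d["conf"],2)) for d in models.landmark_of(n,c)[:1]])
E
```

```text
[  62.  -101.3    0.5] [0.52627918 0.02954532 0.25600045] 0.020859808931106148
top pin []
top pin_knob []
side pin [(array([0.5251, 0.0324, 0.1653]), 0.47)]
side pin_knob [(array([0.5277, 0.0306, 0.196 ]), 0.53)]
```

Call:
move_arm([
  [15, -25, 0, 0, 10],
  [31, -50, 0, 0, 10],
  [47, -76, 0, 0, 10],
  [62, -101, 0, 0, 10],
  [62, -101, 0, 0, 10],
  [62, -101, 20, 0, 10],
  [62, -101, 40, 0, 10],
  [62, -101, 60, 0, 10],
  [62, -101, 69, 0, 10],
  [62, -101, 69, 0, 10],
  [62, -101, 69, 0, 10],
  [62, -101, 69, 0, 10],
])

```text
t: 6.12
tool_pos: [0.4756, -0.0772, 0.1894]
tcp_rot: [[-0.995, -0.1, 0.002], [-0.1, 0.995, -0.0], [-0.002, -0.0, -1.0]]
force: [-0.5, 0.2, -0.4]
gripper_width: 0.0207
gripper_force: 39.4
```

```bash
python3 - <<'E'
from h import *
print(env.get_obs()["tool_pos"],env.get_obs()["tcp_rot"])
out=[]
for c in("top","side"):
    im=cams.get_image(c)[:,:,::-1].copy(); cv2.imwrite(f"pics/{c}2.png",im)
    u=proj(c,[.5,-.072,.09])[0].round().astype(int); print(c,u-[40,40])
    out.append(cv2.resize(im[u[1]-40:u[1]+40,u[0]-40:u[0]+40],(400,400),interpolation=cv2.INTER_CUBIC))
cv2.imwrite("pics/both2.png",np.hstack(out))
for n in("pin","pin_knob"): print(n,[(np.array(d["location"]).round(4),round(d["conf"],2)) for d in models.landmark_of(n,"side")[:1]])
E
```

```text
[ 0.47555596 -0.0771564   0.18940461] [[-9.94991999e-01 -9.99360573e-02  1.92532284e-03]
 [-9.99366466e-02  9.94993780e-01 -2.12126620e-04]
 [-1.89448515e-03 -4.03474598e-04 -9.99998124e-01]]
top [326 234]
side [340 181]
pin []
pin_knob [(array([ 0.4724, -0.0777,  0.1278]), 0.72)]
```

View pics/both2.png

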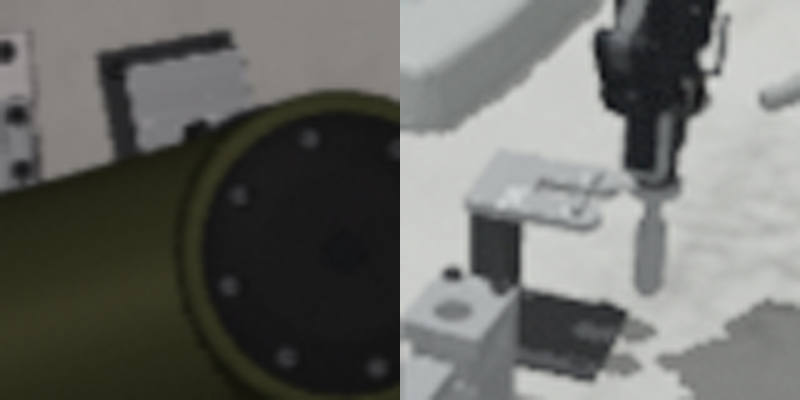

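The top view is blocked by the arm. In the side view (right half) the pin hangs upright in the fingers, collar at about (655,188) and level with or just above the plate, with the prong tips at about (620,180). I'll overlay the model to check height and alignment.

```bash
python3 - <<'E'
from h import *
im=cv2.imread("pics/side2.png"); o=np.array([365,200]); k=9
z=cv2.resize(im[200:255,365:410],None,fx=k,fy=k,interpolation=cv2.INTER_CUBIC)
def draw(z,parts,T,col):
    for p in parts:
        n=len(p)//2
        for q in(p[:n],p[n:]):
            u=proj("side",q@T[:3,:3].T+T[:3,3]); cv2.polylines(z,[(((u-o+.5)*k-.5)).round().astype(np.int32)],True,col,1)
a=z.copy(); b=z.copy()
draw(b,PINFULL[1:],Tz(.4742,-.077,.1018,0),(0,0,255))
draw(b,PLATE[:2],Tz(.528,-.072,0,.103),(0,160,0))
cv2.imwrite("pics/ov2.png",np.hstack([z[:, :395],b[:,:395]]))
E
```

```text
(no output)
```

View pics/ov2.png

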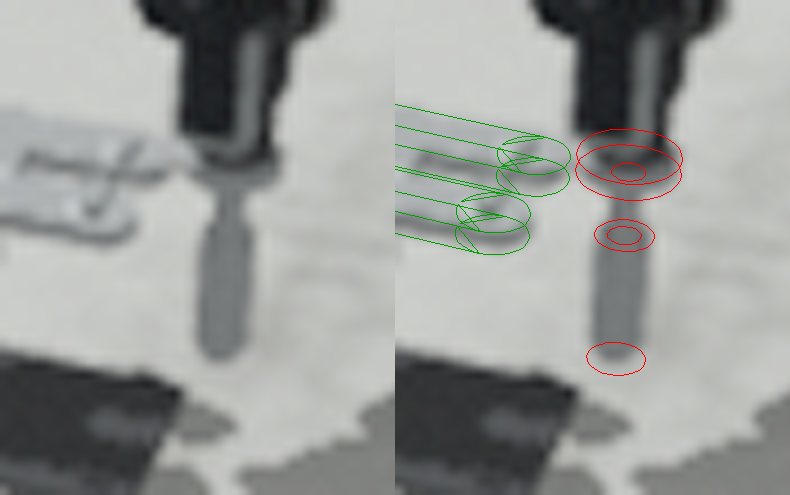

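Call:
move_arm([
  [0, 0, 2, 0, 10],
  [0, 0, 3.5, 0, 10],
  [0, 0, 3.5, 0, 10],
  [-7, 0, 3.5, 0, 10],
  [-14, 0, 3.5, 0, 10],
  [-20, 0, 3.5, 0, 10],
  [-25, 0, 3.5, 0, 10],
  [-30, 0, 3.5, 0, 10],
  [-34, 0, 3.5, 0, 10],
  [-38, 0, 3.5, 0, 10],
  [-38, 0, 3.5, 0, 10],
  [-38, 0, 3.5, 0, 10],
])

```text
t: 7.32
tool_pos: [0.5128, -0.0734, 0.1843]
tcp_rot: [[-0.995, -0.1, -0.0], [-0.1, 0.995, 0.0], [0.0, 0.0, -1.0]]
force: [0.2, -0.0, -1.0]
gripper_width: 0.0205
gripper_force: 39.4
```

```bash
python3 - <<'E'
from h import *
o=env.get_obs(); print(o["force"],o["torque"],o["tool_pos"])
im=cams.get_image("side")[:,:,::-1].copy(); o=np.array([350,195]); k=8
z=cv2.resize(im[195:255,350:400],None,fx=k,fy=k,interpolation=cv2.INTER_CUBIC)
cv2.imwrite("pics/in3.png",z)
E
```

```text
[ 0.24815237 -0.01935283 -0.97066785] [0.01115628 0.08395181 0.00723002] [ 0.51282511 -0.07340418  0.18425994]
```

View pics/in3.png

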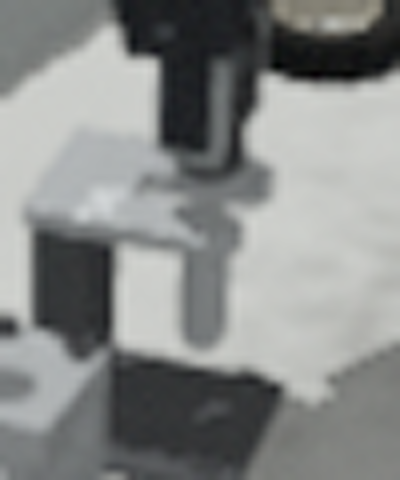

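The neck is inside the slot mouth (pin at about (205,260) between the prongs, collar above the plate) and no force reads on the tool. I'll finish inserting and lower it.

Call:
move_arm([
  [-4, 0, 0, 0, 10],
  [-8, 0, 0, 0, 10],
  [-12, 0, 0, 0, 10],
  [-16, 0, 0, 0, 10],
  [-16, 0, 0, 0, 10],
  [-16, 0, 0, 0, 10],
])

```text
t: 7.87
tool_pos: [0.5288, -0.0718, 0.1842]
tcp_rot: [[-0.995, -0.1, -0.001], [-0.1, 0.995, 0.0], [0.001, 0.0, -1.0]]
force: [-0.4, 0.0, -0.9]
gripper_width: 0.0206
gripper_force: 39.4
```

Call:
move_arm([
  [0, 0, 2, 0, 10],
  [0, 0, 4, 0, 10],
  [0, 0, 5.5, 0, 10],
  [0, 0, 6.5, 0, 10],
  [0, 0, 6.5, 0, 10],
  [0, 0, 6.5, 0, 10],
])

```text
t: 8.37
tool_pos: [0.5286, -0.0718, 0.1779]
tcp_rot: [[-0.995, -0.1, 0.0], [-0.1, 0.995, 0.0], [-0.0, 0.0, -1.0]]
force: [-0.3, -0.1, -1.3]
gripper_width: 0.0207
gripper_force: 39.6
```

Call:
move_arm([
  [0, 0, 0.5, 0, 10],
  [0, 0, 1, 0, 10],
  [0, 0, 1.5, 0, 10],
  [0, 0, 1.5, 0, 10],
])

```text
t: 8.7
tool_pos: [0.5288, -0.0718, 0.1776]
tcp_rot: [[-0.995, -0.1, 0.001], [-0.1, 0.995, -0.0], [-0.001, -0.0, -1.0]]
force: [-3.4, 2.0, 5.1]
gripper_width: 0.0211
gripper_force: 40.2
```

Call:
move_arm([
  [0, 0, -0.5, 0, 24],
  [0, 0, -0.5, 0, 28],
  [0, 0, -0.5, 0, 36],
  [0, 0, -0.5, 0, 50],
  [0, 0, -0.5, 0, 60],
  [0, 0, -0.5, 0, 60],
  [0, 0, -15, 0, 60],
  [0, 0, -35, 0, 60],
  [0, 0, -60, 0, 60],
  [0, 0, -85, 0, 60],
  [0, 0, -110, 0, 60],
  [0, 0, -110, 0, 60],
])

```text
t: 9.7
tool_pos: [0.5299, -0.0723, 0.2925]
tcp_rot: [[-0.995, -0.099, 0.009], [-0.1, 0.995, -0.001], [-0.008, -0.001, -1.0]]
force: [0.4, -0.4, 0.5]
gripper_width: 0.0598
gripper_force: 0.0
```

```bash
python3 - <<'E'
from h import *
im=cams.get_image("side")[:,:,::-1].copy(); k=8
for n in("pin","pin_knob","notch_seat","gate_post"): print(n,[(np.array(d["location"]).round(4),round(d["conf"],2)) for d in models.landmark_of(n,"side")[:1]])
o=np.array([345,185]); z=cv2.resize(im[185:255,345:395],None,fx=k,fy=k,interpolation=cv2.INTER_CUBIC); b=z.copy()
T=Tz(.5275,-.072,.09,0)
for p in PINFULL:
    for q in np.split(p,2):
        u=proj("side",q+T[:3,3]); cv2.polylines(b,[((u-o+.5)*k-.5).round().astype(np.int32)],True,(0,0,255),1)
cv2.imwrite("pics/out4.png",np.hstack([z,b]))
print(env.get_obs()["t"],sh([.5205,.1035,.25]))
E
```

```text
pin [(array([ 0.5251, -0.0692,  0.0878]), 0.56)]
pin_knob [(array([ 0.5296, -0.0754,  0.1167]), 0.56)]
notch_seat [(array([ 0.5246, -0.071 ,  0.0904]), 0.73)]
gate_post [(array([0.5206, 0.1078, 0.0916]), 0.84)]
9.95 [ -9.7 175.2  35. ]
```

View pics/out4.png

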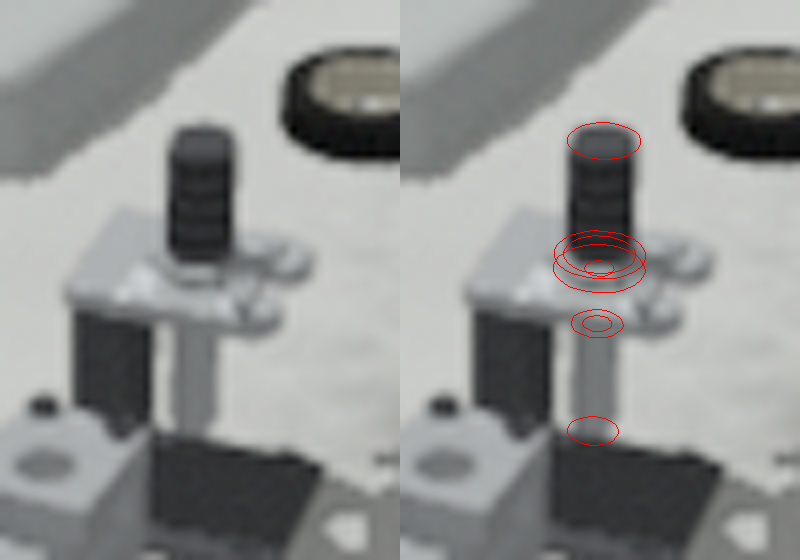

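Side view: the pin stands upright in the notch, knob at (200,190) and shank showing below the plate, matching the predicted outline at the seat. Next is the gate.

Call:
move_arm([
  [-2, 30, 5, 0.12, 34],
  [-4, 60, 10, 0.24, 34],
  [-6, 90, 15, 0.36, 34],
  [-8, 120, 20, 0.48, 34],
  [-10, 150, 28, 0.6, 34],
  [-10, 175, 35, 0.72, 34],
  [-10, 175, 45, 0.84, 34],
  [-10, 175, 55, 0.9, 34],
  [-10, 175, 55, 0.9, 34],
  [-10, 175, 55, 0.9, 34],
])

```text
t: 10.78
tool_pos: [0.5208, 0.1031, 0.2302]
tcp_rot: [[-0.698, 0.716, -0.002], [0.716, 0.698, -0.001], [0.001, -0.003, -1.0]]
force: [-0.4, -0.6, 0.2]
gripper_width: 0.0337
gripper_force: 0.0
```

```bash
python3 - <<'E'
from h import *
print(sh([.521,.1033,.165]),env.get_obs()["q"])
E
```

```text
[-0.1  0.5 65.2] [ 5.74596025e-01 -1.39559300e-01 -2.22134514e-01 -7.45504666e-05
 -1.49083195e+00 -2.94327611e+00]
```

Call:
move_arm([
  [0, 0, 15, 0, 34],
  [0, 0, 30, 0, 34],
  [0, 0, 42, 0, 34],
  [0, 0, 53, 0, 34],
  [0, 0, 60, 0, 34],
  [0, 0, 65, 0, 34],
  [0, 0, 65, 0, 28],
  [0, 0, 65, 0, 20],
  [0, 0, 65, 0, 20],
  [0, 0, 65, 0, 20],
], squeeze=20)

```text
t: 11.62
tool_pos: [0.5215, 0.1034, 0.1672]
tcp_rot: [[-0.697, 0.717, 0.001], [0.717, 0.697, 0.001], [-0.0, 0.001, -1.0]]
force: [0.2, 0.5, -0.0]
gripper_width: 0.0199
gripper_force: 0.0
```

```bash
python3 - <<'E'
from h import *
o=env.get_obs(); print(o["tool_pos"],o["force"],o["gripper_width"])
R=np.array(o["tcp_rot"]); h=np.array([.5166,.1779]); p0=h+.075*np.array([np.sin(.0586),-np.cos(.0586)])
for th in np.linspace(0,1.62,19):
    p=h+.075*np.array([np.sin(.0586+th),-np.cos(.0586+th)]); print(round(th,2),(R.T@np.array([*(p-p0),0])*1e3).round(1)[:2])
E
```

```text
[0.52150147 0.1034453  0.16721419] [ 0.18075452  0.5074939  -0.01772851] 0.019942912896820292
0.0 [0. 0.]
0.09 [-4.2  5.3]
0.18 [-7.9 11. ]
0.27 [-11.   16.9]
0.36 [-13.6  23.1]
0.45 [-15.7  29.6]
0.54 [-17.1  36.2]
0.63 [-18.   42.9]
0.72 [-18.2  49.6]
0.81 [-17.9  56.3]
0.9 [-16.9  63. ]
0.99 [-15.4  69.6]
1.08 [-13.2  76. ]
1.17 [-10.5  82.2]
1.26 [-7.3 88.1]
1.35 [-3.5 93.7]
1.44 [ 0.8 98.9]
1.53 [  5.5 103.7]
1.62 [ 10.6 108.1]
```

Call:
move_arm([
  [-4, 5, 3, -0.06, 20],
  [-8, 11, 3, -0.12, 20],
  [-11, 17, 3, -0.18, 20],
  [-13.6, 23, 3, -0.24, 20],
  [-15.7, 29.6, 3, -0.3, 20],
  [-17, 36, 3, -0.36, 20],
  [-18, 43, 3, -0.42, 20],
  [-18, 49.6, 3, -0.48, 20],
  [-18, 56, 3, -0.54, 20],
  [-17, 63, 3, -0.6, 20],
  [-15.4, 69.6, 3, -0.66, 20],
  [-13, 76, 3, -0.72, 20],
])

```text
t: 12.62
tool_pos: [0.5856, 0.1463, 0.1641]
tcp_rot: [[-0.997, 0.078, 0.001], [0.078, 0.997, -0.001], [-0.001, -0.001, -1.0]]
force: [2.0, -2.9, 0.7]
gripper_width: 0.0196
gripper_force: 1.4
```

```bash
python3 - <<'E'
from h import *
o=env.get_obs(); print(o["tool_pos"],o["force"],o["gripper_width"])
R=np.array(o["tcp_rot"]); h=np.array([.5166,.1779]); f=lambda th:h+.075*np.array([np.sin(.0586+th),-np.cos(.0586+th)])
for th in [1.17,1.26,1.35,1.44,1.53,1.6,1.64,1.68]:
    print(th,f(th).round(4),(R.T@np.array([*(f(th)-f(1.08)),0])*1e3).round(1)[:2])
E
```

```text
[0.5856041  0.14630676 0.16412878] [ 2.02114286 -2.92201789  0.67938137] 0.019638876193054187
1.17 [0.5873 0.1527] [-2.1  6.4]
1.26 [0.5892 0.1592] [-3.5 13. ]
1.35 [0.5906 0.1658] [-4.4 19.7]
1.44 [0.5914 0.1725] [-4.7 26.4]
1.53 [0.5916 0.1792] [-4.3 33.2]
1.6 [0.5913 0.1845] [-3.6 38.4]
1.64 [0.591  0.1875] [-3.1 41.3]
1.68 [0.5905 0.1904] [-2.4 44.3]
```

Call:
move_arm([
  [-2, 6.4, 0, -0.06, 20],
  [-3.5, 13, 0, -0.12, 20],
  [-4.4, 19.7, 0, -0.18, 20],
  [-4.7, 26.4, 0, -0.24, 20],
  [-4.3, 32, 0, -0.3, 20],
  [-4, 36, 0, -0.32, 20],
  [-3.5, 39, 0, -0.32, 20],
  [-3.2, 41, 0, -0.32, 20],
  [-3.2, 41, 0, -0.32, 20],
])

```text
t: 13.37
tool_pos: [0.5911, 0.1879, 0.1635]
tcp_rot: [[-0.972, -0.237, -0.0], [-0.237, 0.972, 0.0], [0.0, 0.0, -1.0]]
force: [-0.1, 0.1, -0.6]
gripper_width: 0.0199
gripper_force: 0.0
```

Call:
move_arm([
  [0, 1.5, 0, 0, 20],
  [0.3, 3, 0, 0, 20],
  [0.5, 4, 0, 0, 20],
  [0.5, 4, 0, 0, 20],
])

```text
t: 13.7
tool_pos: [0.5906, 0.1895, 0.1635]
tcp_rot: [[-0.972, -0.236, 0.001], [-0.236, 0.972, -0.003], [-0.001, -0.003, -1.0]]
force: [6.4, -8.1, -0.9]
gripper_width: 0.0199
gripper_force: 4.3
```

The gate is against its stop, with about 8 N reading. Next: ease off, open the fingers, rise and check.

Call:
move_arm([
  [0, -3, 0, 0, 20],
  [0, -3.5, 0, 0, 24],
  [0, -3.5, 0, 0, 30],
  [0, -3.5, 0, 0, 34],
  [0, -3.5, 0, 0, 34],
  [0, -3.5, -15, 0, 34],
  [0, -3.5, -35, 0, 34],
  [0, -3.5, -60, 0, 34],
  [0, -3.5, -90, 0, 34],
  [0, -3.5, -120, 0, 34],
  [0, -3.5, -120, 0, 34],
])

```text
t: 14.62
tool_pos: [0.592, 0.1882, 0.2915]
tcp_rot: [[-0.971, -0.238, 0.01], [-0.238, 0.971, 0.004], [-0.011, 0.001, -1.0]]
force: [-0.2, -0.8, 2.0]
gripper_width: 0.0338
gripper_force: 0.0
```

Call:
move_arm([
  [30, -5, 0, 0, 34],
  [60, -10, 0, 0, 34],
  [90, -20, 0, 0, 34],
  [120, -40, 0, 0, 34],
  [140, -70, 0, 0, 34],
  [150, -100, 0, 0, 34],
  [150, -140, 0, 0, 34],
  [150, -180, 0, 0, 34],
  [150, -220, 0, 0, 34],
  [150, -260, 0, 0, 34],
  [150, -300, 0, 0, 34],
  [150, -300, 0, 0, 34],
])

```text
t: 15.62
tool_pos: [0.5163, -0.1443, 0.2825]
tcp_rot: [[-0.973, -0.232, -0.002], [-0.232, 0.973, -0.001], [0.002, -0.001, -1.0]]
force: [0.9, 1.8, -0.5]
gripper_width: 0.0341
gripper_force: 0.0
```

```bash
python3 - <<'E'
from h import *
print(env.get_obs()["t"],env.get_obs()["tool_pos"])
out=[]
for c,(x,y,w,h) in (("top",(225,215,160,100)),("side",(285,190,120,135))):
    im=cams.get_image(c)[:,:,::-1].copy()
    for n in("pin","notch_seat","gate_post","board"): print(c,n,[(np.array(d["location"]).round(4),round(d["conf"],2)) for d in models.landmark_of(n,c)[:1]])
    z=cv2.resize(im[y:y+h,x:x+w],None,fx=(s:=2.8 if c=="top" else 2.8),fy=s,interpolation=cv2.INTER_CUBIC); out.append(cv2.copyMakeBorder(z,0,380-z.shape[0],0,0,cv2.BORDER_CONSTANT))
cv2.imwrite("pics/end.png",np.hstack(out))
E
```

```text
15.6167 [ 0.51628677 -0.14434873  0.28249819]
top pin []
top notch_seat [(array([ 0.7406,  0.0038, -0.0023]), 0.37)]
top gate_post [(array([0.5909, 0.1855, 0.0915]), 0.91)]
top board []
side pin [(array([ 0.526 , -0.0712,  0.0887]), 0.83)]
side notch_seat [(array([ 0.5292, -0.073 ,  0.0918]), 0.76)]
side gate_post [(array([0.5898, 0.1896, 0.0915]), 0.87)]
side board [(array([0.5191, 0.1023, 0.0269]), 0.57)]
```

View pics/end.png

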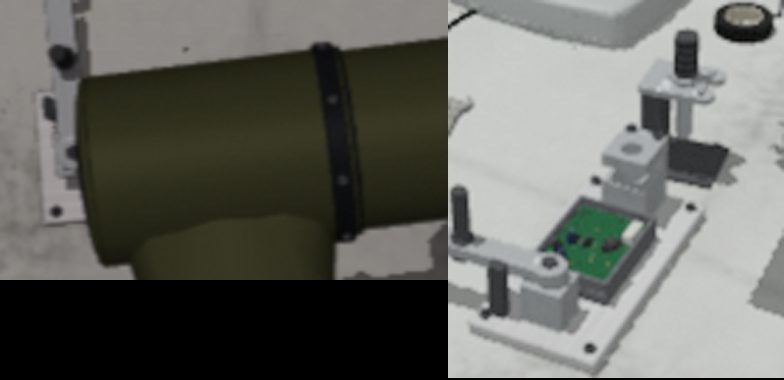

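The final picture shows the pin upright in the notch (685,55), the gate bar swung out against the stop block (495,285), the board still in its nest (600,240), and the arm clear of everything.

```bash
python3 -c "
from workcell import env
print(env.sign_off())"
```

```text
the job is handed in; nothing more can be done
None
```

The pin is parked upright in the bracket notch and released, the gate is open against its stop, and the board is still in its nest; I handed the job in at about 16 s, and no verdict came back.

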